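# Change over the bearing pot on the bench hot plate

### The job

The alternator end housing on the ring of the hot plate is warm: slide it along the plate until it stands wholly inside the square mark, then slide the bearing pot along until its round body stands wholly inside the ring; both are hot and must stay flat on the plate, never lifted or tipped. Then swing the pot's lid fully shut so that its tab drops behind the catch, and last of all push the heater lever fully over to its far stop. Leave the loose bearing and the pulley on the plate where they lie.

Things in the scene. Friction and masses are not known exactly. Their poses are not given: they have to be found in the camera images.
- hotplate: fixed bench hot plate, dark flat top 250 (its x) x 560 (its y) mm, top at z = 40 mm; origin: centre of its underside. Three marked stations in a row along its y, 185 mm apart, the ring always in the middle, the square and the bars at either end (they may be swapped). A spray can (170 mm high), a jar and other bystanders stand on the bench beyond it
- ring_mark: white ring line (148 mm inside, 158 mm outside diameter) painted on the plate, the heated station; origin: its centre on the plate's top (z = 40 mm), axes parallel to the plate's
- square_mark: white square outline (156 mm inside, 166 mm outside) on the plate, the cooling station; origin: its centre on the plate's top, axes parallel to the plate's
- bars_mark: two parallel white bars (each 120 mm long along y, 144 mm apart) on the plate, the waiting station where the pot starts; origin: its centre on the plate's top, axes parallel to the plate's
- housing: loose aluminium alternator end housing, 0.6 kg: drum 96 mm diameter, straight wall to 36 mm height, domed to 49 mm, central boss 38 mm diameter to 60 mm height; two ears on its +x and -x sides reach 59 mm from the axis, 22 mm wide, 23 to 37 mm high. Starts roughly on the ring. Origin: centre of its underside, z up
- pot: loose open steel pot, 0.8 kg with lid: round body 110 mm diameter, rim 65 mm high; black stick handle (20 mm wide, 12 thick, middle 36 mm high) along its -x out to 142 mm from the axis; above it a catch plate 71 mm from the axis, 50 to 64 mm high; lid hinge on its +x side. Starts roughly between the bars, handle towards the robot. Origin: centre of its underside, z up
- pot_lid (a joint): hinge of the pot's flat round lid (116 mm diameter, 4 mm thick), rad: 0 = lid shut, lying level on the rim with its tab behind the catch; about 1.57 = standing upright; up to 1.95 = leaning back. It is stiff and stays where it is left, so it must be pushed all the way down
- lid_hinge (a point): point on the lid's hinge line: 58 mm from the pot's axis on the pot's +x side, 67.5 mm above the pot's underside; the hinge line runs along the pot's y
- lid_tab (a point): middle of the tab on the lid's free edge (tab 24 mm wide), 122 mm from the hinge line
- switchbox: fixed grey switch box 120 (x) x 100 (y) x 45 mm high at the left or right end of the hot plate; origin: centre of its underside; the lever stands on its top
- heater_lever (a joint): the lever on the switch box, rad: 0 = leaning towards the box's -x (the robot's side, off), 1.0 = its far stop, leaning towards the box's +x (away from the robot, on); stays where left
- heater_lever_tip (a point): centre of the 26 mm black ball on the lever's end, 80 mm from its pivot; the pivot is 67 mm above the table over the box's centre, its axis along the box's y; rod 10 mm thick
- loose_bearing: bystander: steel ring 36 mm diameter, 14 mm high, on the robot's side of the plate; origin: centre of its underside
- pulley: bystander: aluminium grooved pulley 44 mm diameter, 18 mm high, on the far side of the plate; origin: centre of its underside
- scrap_bin: fixed red bin of scrap 140 x 100 x 55 mm high at the other end of the hot plate from the switch box; origin: centre of its underside

How it is judged:
By the outcome, as a careful person would: the job done as asked, in the order asked, and still so for the second after the job is handed in, with the robot touching nothing.
It also fails if it takes over 72 s, if anything falls off the work surface, if the arm or the gripper's body presses on something with over 40 N, if the wrist force passes 120 N, or if a joint passes its speed limit or range.

### The arm

A 6-joint arm with a two-finger parallel gripper is mounted at the origin on the work surface. World frame = base frame: x ahead of the robot, y to its left, z up, the work surface at z = 0. Lengths are in m, angles in degrees, forces in N, time in s.
With the tool pointing down it reaches from about 0.325 to 0.775 m from the base axis. Payload 5.5 kg.
Tool frame: the origin (TCP) lies at the very end of the fingers, on their centre line; the grasp point (between the pads) lies 19 mm behind it; z points along the fingers, y is the line along which they close (so a half turn about z gives the same grasp; the last joint's range is limited). The gripper opens to 85 mm and grips with 20 to 120 N. Pads are 22 mm wide; open, the fingers measure 114 mm over their backs; the gripper's body (76 mm by 85 mm) begins 54 mm behind the grasp point. The pads swing forward as they close: fully open they stand 13 mm farther back than shut.
Start: joints at [60.751, 5.22, 70.514, -0, 104.267, -3.249], TCP at [0.263, 0.539, 0.231] pointing down, gripper open.
Joint ranges: [-164.24, 164.24], [-49.07, 125.15], [9.68, 141.18], [-86.29, 266.29], [3.28, 154.24], [-151.56, 151.56]. Speed limits (degrees/s): [147.25, 147.25, 172.46, 180, 180, 180].

### API

Orientations are given as [roll, pitch, yaw] about the fixed x, y, z axes, in that order (R = Rz(yaw) Ry(pitch) Rx(roll)).
In Python, from plant import r gives the robot as it stands.
- The arm moves only by the tool carry_out, never from a script. Its argument "commands" is a list of rows, each a list of 3 entries, a list of its own where there are three numbers: the shift along the world's x, y, z as a fraction of full scale, then the turn about the world's z as a fraction of full scale, then the closure, from 0 (fully open) to 1 (shut). In form: [[[x, y, z], roll, fingers], ...]. A call has 1 to 5 rows; each row shifts and turns the commanded pose from where the row before left it; what a row does not reach is not made up. Full scale, the value 1, is 0.06 m for a shift and 6 degrees for a turn. A row lasts 1/8 s, in which the tool goes at most 62.5 mm and 10.7 degrees, less where a joint would pass 70% of its speed; a pose out of reach is approached as far as the arm can. A call with a number of a shift or a turn outside -1 to 1 is refused whole. A call with a gripper value outside its range is refused whole. The fingers move at their own pace and stop on an object; "force" is the grip in N (left out, the last holds). Time passes only in rows, so rows that do not move let the fingers close. It gives the time, the measured TCP pose, the force, the opening and the grip force at its end, in the units of the state.
- r.get_obs(): the state, without advancing time (a new reading comes with each control period).
- r.capture(name): name is "side" or "top"; returns the picture (420x560x3 uint8, red, green, blue); there is no depth.
- r.camera_info(name): a dict with "fx", "fy", "cx", "cy" (pixels), "origin" and "rotation" of the camera in the world. Camera axes: x right, y down, z forward; pixel columns grow to the right and rows downward; lengths in m; the calibration is good to about 2 mm. A picture is of the moment at which its call begins. camera_info takes no time and is no camera call.
- r.close_job(): hands the job in; it is judged then, once.
The state is a dict: "clock": time; "joint_positions": joint angles; "qvel": joint speeds; "effort": joint torques, N m; "eef_pos": TCP position; "tcp_rot": TCP orientation; "wrist_force": force on the tool from outside, world axes, zero at the start; "torque": the same for the moment, N m; "grip_width": opening from 0.0 (shut) to 1.0 (fully open); "finger_force": force on a finger pad.
Only numpy, scipy, OpenCV 4.12 (cv2) and the standard library are available. Lean on these libraries where they do the work, as an engineer would, in place of code of your own. Each camera call takes 0.05 s, during which the arm holds its last target. There are 200 camera calls.

## Working session

There is one attempt and no reset: what is moved stays moved. The work goes in short steps, Python scripts to look and compute and a tool call to move; the robot and the scene stay as the last step left them, time stands still between calls to the robot, and variables do not carry over. Pictures are saved under pics/ and viewed, at most 10 in all, crops included, and the job is handed in when it is done.

Besides the shell and the picture viewer there is one more tool, called after ">>>" as name(argument=value, ...) on one line, values as JSON. carry_out: Moves the arm, as the interface text tells. Shift numbers are shares of 0.06 m and turn numbers shares of 6 degrees, none past 1 either way. Its arguments: {"type":"object","properties":{"commands":{"type":"array"},"force":{"type":"number"}},"required":["commands"]}

```bash
mkdir -p pics
cat > h.py <<'E'
import numpy as np, cv2
from plant import r
def shot(n,f):
    im=r.capture(n); cv2.imwrite(f,cv2.cvtColor(im,cv2.COLOR_RGB2BGR)); return im
def ray(n,u,v):
    c=r.camera_info(n); d=np.array(c["rotation"])@np.array([(u-c["cx"])/c["fx"],(v-c["cy"])/c["fy"],1.]); return np.array(c["origin"]),d
def at(n,u,v,z):
    o,d=ray(n,u,v); return (o+d*(z-o[2])/d[2]).round(4)
def tri(u1,v1,u2,v2):
    o1,d1=ray("top",u1,v1);o2,d2=ray("side",u2,v2)
    t=np.linalg.lstsq(np.c_[d1,-d2],o2-o1,rcond=None)[0]; a=o1+d1*t[0];b=o2+d2*t[1]
    return ((a+b)/2).round(4),round(float(np.linalg.norm(a-b)),4)
def proj(n,p):
    c=r.camera_info(n); q=np.array(c["rotation"]).T@(np.array(p)-c["origin"]); return (c["fx"]*q[0]/q[2]+c["cx"],c["fy"]*q[1]/q[2]+c["cy"])
E
python3 - <<'E'
from h import *
for n in("top","side"):
    shot(n,f"pics/{n}0.png"); print(r.camera_info(n))
print(r.get_obs())
for n in("top","side"):
    im=cv2.imread(f"pics/{n}0.png"); cv2.imwrite(f"pics/{n}0b.png",cv2.resize(im,(800,600),interpolation=cv2.INTER_CUBIC))
E
```

```text
{'fx': 391.90360412320365, 'fy': 391.90360412320365, 'cx': 282.11074094540686, 'cy': 209.62779202050947, 'origin': array([0.38017891, 0.01118664, 0.98338345]), 'rotation': array([-169.50453006,    0.32802576,  -90.90808416])}
{'fx': 481.7873548936729, 'fy': 481.7873548936729, 'cx': 272.2361581983256, 'cy': 208.33770706952848, 'origin': array([0.22253264, 1.00371939, 0.93712413]), 'rotation': array([-128.43120681,    0.46472672, -161.64238433])}
{'clock': 0.1, 'joint_positions': array([ 6.07504009e+01,  5.25635837e+00,  7.05750568e+01, -9.03963811e-04,
        1.04268947e+02, -3.24908486e+00]), 'qvel': array([ 0.02451428, -0.03683878, -0.2438262 , -0.00557117,  0.06990829,
       -0.04482698]), 'effort': array([ 2.00055161e-03, -4.60221219e+01, -4.19217253e+01, -4.62122705e-05,
        1.07009610e-02,  2.77044478e-05]), 'eef_pos': array([0.26290615, 0.53903417, 0.23028867]), 'tcp_rot': array([-1.79899750e+02, -4.81314298e-03,  1.53999260e+02]), 'wrist_force': array([-0.10611955,  1.07388705,  0.122759  ]), 'torque': array([ 0.01318813, -0.03993373,  0.03451864]), 'finger_force': 0.0, 'grip_width': 0.9982437533420204}
```

```bash
sed -i '2a from scipy.spatial.transform import Rotation as Ro\ndef RM(c): return Ro.from_euler("xyz",c["rotation"],degrees=True).as_matrix()' h.py; sed -i 's/np.array(c\["rotation"\])/RM(c)/' h.py; cat h.py|head -12
```

```text
import numpy as np, cv2
from plant import r
from scipy.spatial.transform import Rotation as Ro
def RM(c): return Ro.from_euler("xyz",c["rotation"],degrees=True).as_matrix()
def shot(n,f):
    im=r.capture(n); cv2.imwrite(f,cv2.cvtColor(im,cv2.COLOR_RGB2BGR)); return im
def ray(n,u,v):
    c=r.camera_info(n); d=RM(c)@np.array([(u-c["cx"])/c["fx"],(v-c["cy"])/c["fy"],1.]); return np.array(c["origin"]),d
def at(n,u,v,z):
    o,d=ray(n,u,v); return (o+d*(z-o[2])/d[2]).round(4)
def tri(u1,v1,u2,v2):
    o1,d1=ray("top",u1,v1);o2,d2=ray("side",u2,v2)
```

View pics/top0b.png

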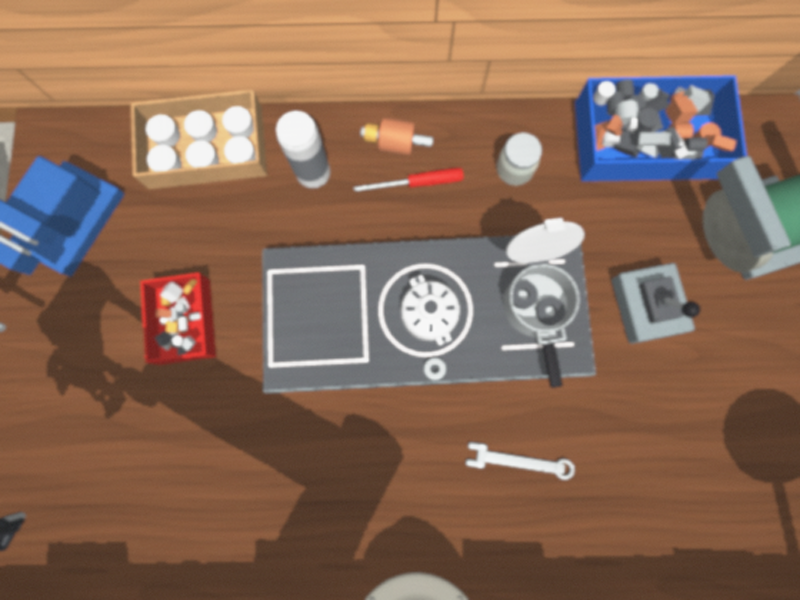

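View pics/side0b.png

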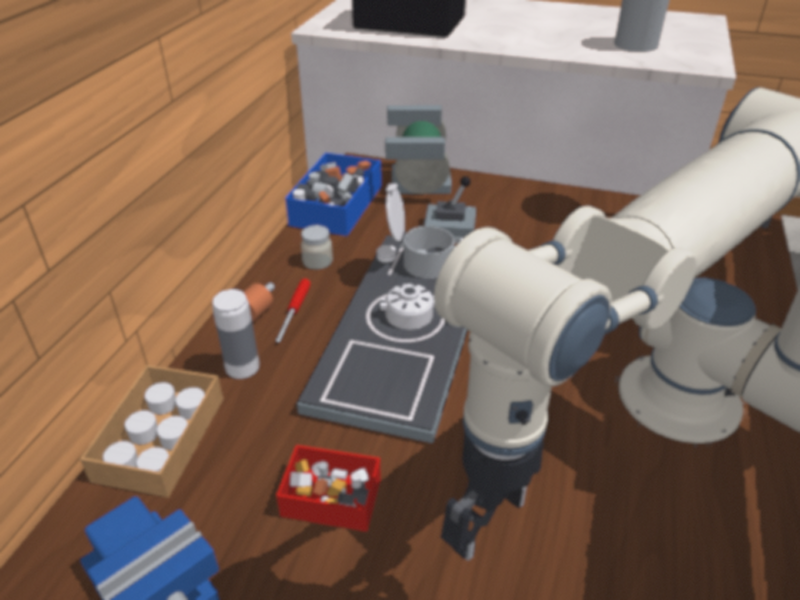

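Top view (800-scale): square centred about (317,316), ring (426,310), housing boss (431,307) with ears at about (417,284)/(445,338), pot about (541,298) with its handle to (556,385), lid upright on the far side, lever ball (691,309). I'll enlarge to measure.

Run:
```python
from h import *
im=cv2.imread("pics/top0.png"); cv2.imwrite("pics/c1.png",cv2.resize(im[145:285,260:500],None,fx=3.333,fy=3.333,interpolation=cv2.INTER_CUBIC))
im=cv2.imread("pics/side0.png"); cv2.imwrite("pics/c2.png",cv2.resize(im[115:255,240:345],None,fx=4,fy=4,interpolation=cv2.INTER_CUBIC))
s=1/1.42857
f=lambda u,v,z:at("top",u*s,v*s,z)
print("square corners",[f(*p,.04) for p in((268,268),(365,266),(368,361),(271,366))])
print("plate",[f(*p,.04) for p in((263,248),(265,391),(594,374),(582,236))])
print("ring",[f(*p,.04) for p in((380,310),(473,310),(426,264),(426,356))])
```

```text
square corners [array([0.6145, 0.2471, 0.04  ]), array([0.6151, 0.0788, 0.04  ]), array([0.4509, 0.0743, 0.04  ]), array([0.4452, 0.2373, 0.04  ])]
plate [array([0.6505, 0.2568, 0.04  ]), array([0.4039, 0.2461, 0.04  ]), array([ 0.4231, -0.3029,  0.04  ]), array([ 0.6625, -0.3006,  0.04  ])]
ring [array([0.5374, 0.0534, 0.04  ]), array([ 0.5347, -0.1053,  0.04  ]), array([ 0.6169, -0.027 ,  0.04  ]), array([ 0.4577, -0.0233,  0.04  ])]
```

View pics/c1.png

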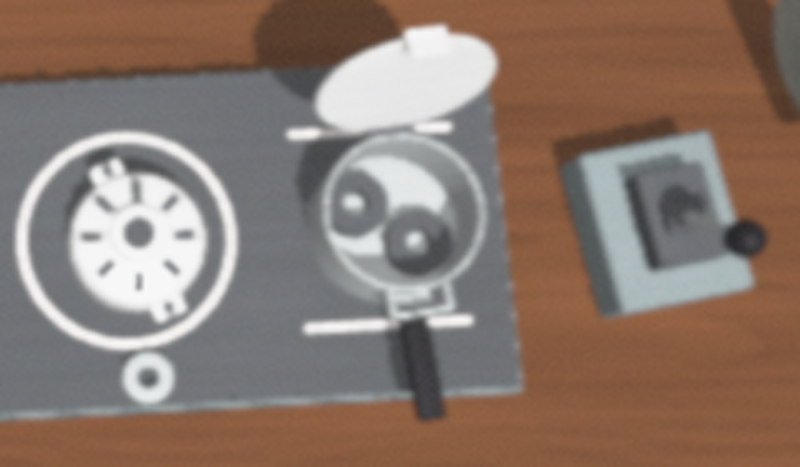

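View pics/c2.png

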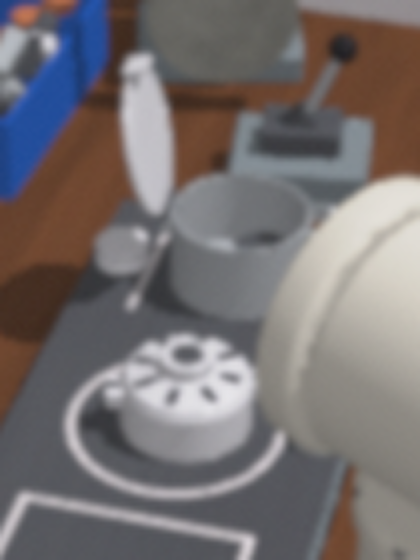

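c1 shows the boss at (139,233), the pot rim centred at (404,214), handle from (412,322) to (431,415), tab (428,40), ball (745,238) and bearing (148,378). c2 shows the boss at (187,352), rim centre (240,211), tab (138,65), ball (343,47) and the pulley at (122,250).

Run:
```python
from h import *
T=lambda u,v:(260+u/3.3333,145+v/3.3333)
S=lambda u,v:(240+u/4,115+v/4)
for n,a,b in(("boss",(139,233),(187,352)),("rim",(404,214),(240,211)),("tab",(428,40),(138,65)),("ball",(745,238),(343,47))):
    print(n,tri(*T(*a),*S(*b)))
print("boss z.1",at("top",*T(139,233),.1),at("side",*S(187,352),.1))
print("rim .105",at("top",*T(404,214),.105),at("side",*S(240,211),.105))
print("ears .077",at("top",*T(107,172),.077),at("top",*T(168,308),.077))
print("handle .076",at("top",*T(412,322),.082),at("top",*T(431,415),.082))
print("hinge l,r .1075",at("top",*T(330,132),.1075),at("top",*T(470,110),.1075))
print("bearing",at("top",*T(148,378),.054)); print("pulley",at("side",*S(122,245),.058))
print("box",[at("top",*T(*p),.045) for p in((580,160),(712,133),(754,287),(610,316))])
print("bars",[at("top",*T(*p),.04) for p in((290,134),(452,127),(304,328),(473,320))])
```

```text
boss (array([ 0.5303, -0.031 ,  0.1001]), 0.0011)
rim (array([ 0.5414, -0.2126,  0.1021]), 0.0014)
tab (array([ 0.6239, -0.2034,  0.2227]), 0.0036)
ball (array([ 0.5135, -0.4246,  0.1395]), 0.0014)
boss z.1 [ 0.5309 -0.0309  0.1   ] [ 0.5298 -0.0311  0.1   ]
rim .105 [ 0.5401 -0.2119  0.105 ] [ 0.541  -0.2084  0.105 ]
ears .077 [ 0.5791 -0.0104  0.077 ] [ 0.4815 -0.0509  0.077 ]
handle .076 [ 0.4685 -0.2186  0.082 ] [ 0.4048 -0.2275  0.082 ]
hinge l,r .1075 [ 0.598  -0.1639  0.1075] [ 0.612  -0.2614  0.1075]
bearing [ 0.4346 -0.0369  0.054 ]
pulley [ 0.6357 -0.201   0.058 ]
box [array([ 0.5892, -0.3588,  0.045 ]), array([ 0.6079, -0.4576,  0.045 ]), array([ 0.4933, -0.4758,  0.045 ]), array([ 0.4741, -0.3704,  0.045 ])]
bars [array([ 0.6138, -0.1477,  0.04  ]), array([ 0.617 , -0.2681,  0.04  ]), array([ 0.4695, -0.1512,  0.04  ]), array([ 0.4733, -0.2734,  0.04  ])]
```

Heights agree with the text (boss 100 mm, rim about 105 mm), and the marks are 185 mm apart. Square centre is about (0.531,0.159), ring (0.537,-0.026), housing (0.530,-0.031), pot (0.541,-0.211). I'll push each with two spread fingers as a V-block, starting with the housing.

>>> carry_out(commands=[[[0.37, -0.9, 0], -0.89, 0.47], [[0.37, -0.9, 0], -0.89, 0.47], [[0.37, -0.9, 0], -0.89, 0.47], [[0.37, -0.9, 0], -0.89, 0.47], [[0.37, -0.9, 0], -0.89, 0.47]])

```text
clock: 0.72
eef_pos: [0.3743, 0.2675, 0.2309]
tcp_rot: [-180.0, 0.0, 127.1]
wrist_force: [0.7, 0.3, -0.3]
grip_width: 0.53
finger_force: 0.0
```

>>> carry_out(commands=[[[0.37, -0.9, 0], -0.89, 0.47], [[0.37, -0.9, 0], -0.89, 0.47], [[0.37, -0.9, 0], -0.89, 0.47], [[0.37, -0.9, 0], -0.89, 0.47], [[0, 0, 0], 0, 0.47]])

```text
clock: 1.35
eef_pos: [0.4634, 0.0498, 0.2304]
tcp_rot: [-179.9, 0.0, 105.5]
wrist_force: [0.1, 0.8, -0.5]
grip_width: 0.531
finger_force: 0.0
```

>>> carry_out(commands=[[[0.37, -0.92, 0], -0.86, 0.47], [[0.38, -0.92, 0], -0.86, 0.47], [[0.38, -0.92, 0], -0.86, 0.47], [[0, 0, 0], 0, 0.47], [[0, 0, -0.8], 0, 0.47]])

```text
clock: 1.98
eef_pos: [0.5326, -0.1119, 0.1869]
tcp_rot: [179.6, 0.1, 90.5]
wrist_force: [0.2, -0.1, 0.6]
grip_width: 0.527
finger_force: 0.0
```

>>> carry_out(commands=[[[0, 0, -0.8], 0, 0.47], [[0, 0, -0.6], 0, 0.47], [[0, 0, -0.4], 0, 0.47], [[0, 0, -0.25], 0, 0.47], [[0, 0, 0], 0, 0.47]])

```text
clock: 2.6
eef_pos: [0.53, -0.1111, 0.0594]
tcp_rot: [-179.9, -0.0, 90.6]
wrist_force: [-0.4, -0.1, 0.8]
grip_width: 0.531
finger_force: 0.0
```

>>> carry_out(commands=[[[0, 0.2, 0], 0, 0.47], [[0, 0.2, 0], 0, 0.47], [[0, 0.2, 0], 0, 0.47], [[0, 0.2, 0], 0, 0.47], [[0, 0.2, 0], 0, 0.47]])

```text
clock: 3.22
eef_pos: [0.5312, -0.0524, 0.0614]
tcp_rot: [179.9, 0.1, 90.4]
wrist_force: [-0.4, -5.3, 3.5]
grip_width: 0.528
finger_force: 2.7
```

>>> carry_out(commands=[[[0, 0.2, 0], 0, 0.47], [[0, 0.2, 0], 0, 0.47], [[0, 0.2, 0], 0, 0.47], [[0, 0.2, 0], 0, 0.47], [[0, 0.2, 0], 0, 0.47]])

```text
clock: 3.85
eef_pos: [0.5311, 0.0077, 0.0613]
tcp_rot: [179.9, 0.1, 90.4]
wrist_force: [0.2, -5.3, 4.3]
grip_width: 0.529
finger_force: 2.9
```

>>> carry_out(commands=[[[0, 0.2, 0], 0, 0.47], [[0, 0.2, 0], 0, 0.47], [[0, 0.2, 0], 0, 0.47], [[0, 0.2, 0], 0, 0.47], [[0, 0.1, 0], 0, 0.47]])

```text
clock: 4.47
eef_pos: [0.531, 0.0619, 0.0612]
tcp_rot: [179.9, 0.1, 90.5]
wrist_force: [-0.7, -6.3, 4.0]
grip_width: 0.531
finger_force: 3.3
```

Run:
```python
from h import *
a=shot("top","pics/t1.png")[:,:,::-1];b=shot("side","pics/s1.png")[:,:,::-1]
A=cv2.resize(a[150:300,170:320],(400,400),interpolation=cv2.INTER_CUBIC);B=cv2.resize(b[180:330,180:330],(400,400),interpolation=cv2.INTER_CUBIC)
cv2.imwrite("pics/c3.png",np.hstack([A,B]))
```

```text
(no output)
```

View pics/c3.png

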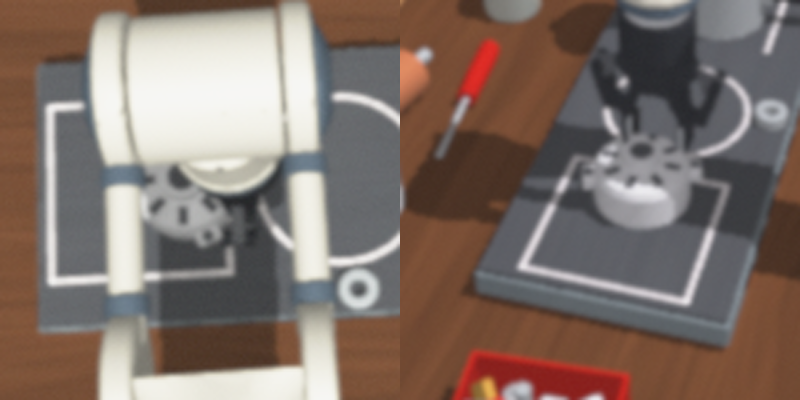

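The housing is flat and in the V of the fingers, boss at top-crop (182,175) and side-crop (240,150).

Run:
```python
from h import *
print(tri(238.2,215.6,270,236.2),at("side",270,236.2,.1),at("top",238.2,215.6,.1))
s=180+.375*np.array([[582-400,157],[728-400,186],[690-400,300],[522-400,266]])
print([at("side",*p,.04) for p in s])
```

```text
(array([0.5315, 0.1145, 0.0975]), 0.0012) [0.53   0.1171 0.1   ] [0.5317 0.1143 0.1   ]
[array([0.606 , 0.0827, 0.04  ]), array([0.4497, 0.0783, 0.04  ]), array([0.4423, 0.2359, 0.04  ]), array([0.606 , 0.2443, 0.04  ])]
```

>>> carry_out(commands=[[[0, 0.2, 0], 0, 0.47], [[0, 0.2, 0], 0, 0.47], [[0, 0.15, 0], 0, 0.47], [[0, 0.11, 0], 0, 0.47], [[0, 0.06, 0], 0, 0.47]])

```text
clock: 5.2
eef_pos: [0.5307, 0.1047, 0.0606]
tcp_rot: [180.0, 0.1, 90.5]
wrist_force: [0.5, -6.5, 4.6]
grip_width: 0.53
finger_force: 3.3
```

>>> carry_out(commands=[[[0, 0, 0], 0, 0.47], [[0, -0.2, 0], 0, 0.47], [[0, -0.5, 0], 0, 0.47], [[0, -0.3, 0.5], 0, 0.47], [[0, 0, 1], 0, 0.4]])

```text
clock: 5.82
eef_pos: [0.5284, 0.0435, 0.1469]
tcp_rot: [-179.5, -0.0, 90.4]
wrist_force: [0.8, 0.2, 0.6]
grip_width: 0.599
finger_force: 0.0
```

>>> carry_out(commands=[[[-0.67, -0.67, 0.5], 0, 0.3], [[-0.67, -0.67, 0.4], 0, 0.3], [[0, -0.92, 0], 0, 0.3], [[0, -0.92, 0], 0, 0.3], [[0, -0.92, 0], 0, 0.3]])

```text
clock: 6.45
eef_pos: [0.4507, -0.2015, 0.2029]
tcp_rot: [180.0, -0.1, 90.5]
wrist_force: [1.2, 0.0, -0.1]
grip_width: 0.699
finger_force: 0.0
```

>>> carry_out(commands=[[[0, -0.92, 0], 0, 0.3], [[0, -0.9, 0], 0, 0.3], [[0.77, 0, 0], 0, 0.3], [[0.77, 0, 0], 0, 0.3], [[0, 0, 0], 0, 0.3]])

```text
clock: 7.08
eef_pos: [0.5451, -0.3087, 0.1997]
tcp_rot: [-179.8, -0.3, 90.6]
wrist_force: [-0.9, -1.0, -0.2]
grip_width: 0.697
finger_force: 0.0
```

>>> carry_out(commands=[[[-0.06, 0, -0.8], 0, 0.3], [[0, 0, -0.8], 0, 0.3], [[0, 0, -0.5], 0, 0.3], [[0, 0, -0.2], 0, 0.3], [[0, 0, 0], 0, 0.3]])

```text
clock: 7.7
eef_pos: [0.5395, -0.3092, 0.0653]
tcp_rot: [-180.0, -0.0, 90.4]
wrist_force: [-0.1, 0.0, 0.5]
grip_width: 0.699
finger_force: 0.0
```

>>> carry_out(commands=[[[0, 0.2, 0], 0, 0.3], [[0, 0.2, 0], 0, 0.3], [[0, 0.2, 0], 0, 0.3], [[0, 0.2, 0], 0, 0.3], [[0, 0.2, 0], 0, 0.3]])

```text
clock: 8.32
eef_pos: [0.5404, -0.2496, 0.0664]
tcp_rot: [179.9, 0.2, 90.4]
wrist_force: [0.8, -5.9, 2.0]
grip_width: 0.699
finger_force: 2.7
```

>>> carry_out(commands=[[[-0.01, 0.2, 0], 0, 0.3], [[0, 0.2, 0], 0, 0.3], [[-0.01, 0.2, 0], 0, 0.3], [[0, 0.2, 0], 0, 0.3], [[-0.01, 0.2, 0], 0, 0.3]])

```text
clock: 8.95
eef_pos: [0.5386, -0.1897, 0.0664]
tcp_rot: [179.9, 0.2, 90.4]
wrist_force: [0.6, -4.8, 1.4]
grip_width: 0.698
finger_force: 2.7
```

>>> carry_out(commands=[[[-0.01, 0.2, 0], 0, 0.3], [[0, 0.2, 0], 0, 0.3], [[-0.01, 0.2, 0], 0, 0.3], [[0, 0.2, 0], 0, 0.3], [[-0.01, 0.2, 0], 0, 0.3]])

```text
clock: 9.57
eef_pos: [0.5368, -0.1297, 0.0664]
tcp_rot: [179.9, 0.2, 90.4]
wrist_force: [0.6, -6.0, 1.6]
grip_width: 0.701
finger_force: 2.7
```

>>> carry_out(commands=[[[0, 0.15, 0], 0, 0.3], [[0, 0.15, 0], 0, 0.3], [[0, 0.1, 0], 0, 0.3], [[0, 0.05, 0], 0, 0.3], [[0, 0, 0], 0, 0.3]])

```text
clock: 10.2
eef_pos: [0.5368, -0.1023, 0.0662]
tcp_rot: [179.9, 0.1, 90.5]
wrist_force: [0.0, -4.0, 4.2]
grip_width: 0.701
finger_force: 2.3
```

Run:
```python
from h import *
a=shot("top","pics/t2.png")[:,:,::-1];b=shot("side","pics/s2.png")[:,:,::-1]
A=cv2.resize(a[150:300,210:360],(400,400),interpolation=cv2.INTER_CUBIC);B=cv2.resize(b[120:270,210:360],(400,400),interpolation=cv2.INTER_CUBIC)
cv2.imwrite("pics/c4.png",np.hstack([A,B]))
```

```text
(no output)
```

View pics/c4.png

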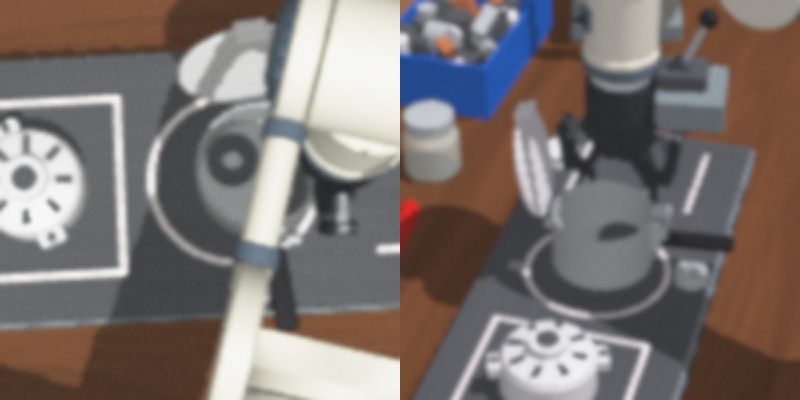

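The housing is well inside the square. The pot is in the V, its near base edge at side-crop (203,290) and the ring's near edge at about (197,317).

Run:
```python
from h import *
S=lambda u,v:(210+u*.375,120+v*.375)
print("base",at("side",*S(203,290),.04),"ring",at("side",*S(197,315),.04),"L",at("side",*S(128,270),.04),at("side",*S(268,275),.04))
print("rim left top",at("top",210+195*.375,150+172*.375,.105), at("top",210+150*.375,150+178*.375,.04))
print("handle end",at("top",210+290*.375,150+325*.375,.08))
c=np.array([.5375,-.045,.04])
print([tuple(np.round((np.array(proj("side",c+[.055*np.cos(t),.055*np.sin(t),0]))-[210,120])/.375)) for t in np.radians([0,60,90,120,180])])
```

```text
base [0.5185 0.0094 0.04  ] ring [0.5128 0.0494 0.04  ] L [0.6059 0.0026 0.04  ] [ 0.4589 -0.0357  0.04  ]
rim left top [0.5317 0.0115 0.105 ] [0.538  0.0528 0.04  ]
handle end [ 0.4021 -0.0674  0.08  ]
[(np.float64(154.0), np.float64(246.0)), (np.float64(164.0), np.float64(277.0)), (np.float64(186.0), np.float64(287.0)), (np.float64(213.0), np.float64(288.0)), (np.float64(249.0), np.float64(265.0))]
```

>>> carry_out(commands=[[[0, 0.12, 0], 0, 0.3], [[0, 0.12, 0], 0, 0.3], [[0, 0.08, 0], 0, 0.3], [[0, 0, 0], 0, 0.3], [[0, -0.2, 0], 0, 0.3]])

```text
clock: 10.92
eef_pos: [0.5362, -0.094, 0.0649]
tcp_rot: [-179.9, -0.1, 90.6]
wrist_force: [-0.1, -0.2, -0.1]
grip_width: 0.701
finger_force: 0.0
```

>>> carry_out(commands=[[[0, -0.5, 0], 0, 0.3], [[0, -0.5, 0.3], 0, 1], [[0, -0.1, 0.9], -0.95, 1], [[0, 0, 0.9], -0.95, 1], [[0, 0, 0.5], -0.95, 1]])

```text
clock: 11.55
eef_pos: [0.5368, -0.1614, 0.2241]
tcp_rot: [179.9, -0.1, 73.2]
wrist_force: [-0.3, -0.8, 0.5]
grip_width: -0.004
finger_force: 0.0
```

>>> carry_out(commands=[[[0, 0, 0], -0.95, 1], [[0.6, 0, 0], -0.95, 1], [[0.6, 0, 0], -0.95, 1], [[0.6, 0, 0], -0.95, 1], [[0.55, 0, 0], -0.95, 1]])

```text
clock: 12.18
eef_pos: [0.6783, -0.1609, 0.2198]
tcp_rot: [-179.8, 0.0, 44.7]
wrist_force: [-0.2, 0.6, 0.1]
grip_width: -0.006
finger_force: 0.0
```

>>> carry_out(commands=[[[0, 0, 0], -0.95, 1], [[0, 0, 0], -0.95, 1], [[0, 0, 0], -0.95, 1], [[0, 0, 0], -0.95, 1], [[0, 0, 0], -0.95, 1]])

```text
clock: 12.8
eef_pos: [0.6772, -0.161, 0.2199]
tcp_rot: [-179.9, 0.1, 16.2]
wrist_force: [0.8, -0.1, -0.0]
grip_width: -0.004
finger_force: 0.0
```

Run:
```python
from h import *
a=shot("top","pics/t3.png")[:,:,::-1];b=shot("side","pics/s3.png")[:,:,::-1]
A=cv2.resize(a[130:280,210:360],(400,400),interpolation=cv2.INTER_CUBIC);B=cv2.resize(b[120:270,210:360],(400,400),interpolation=cv2.INTER_CUBIC)
cv2.imwrite("pics/c5.png",np.hstack([A,B])); print(r.get_obs()["joint_positions"].round())
```

```text
[-16.  21.  54.   0. 106.  57.]
```

View pics/c5.png

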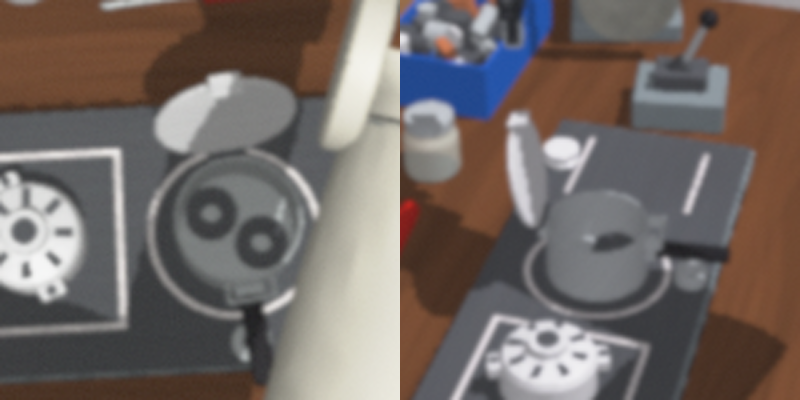

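The top crop shows the pot rim centred at about (240,230), tab at (223,83), handle from (252,305) to (260,380). The side crop shows the tab at (117,118).

Run:
```python
from h import *
T=lambda u,v:(210+u*.375,130+v*.375)
S=lambda u,v:(210+u*.375,120+v*.375)
print("tab",tri(*T(223,83),*S(117,118)))
print("rim",at("top",*T(240,230),.105),at("side",*S(197,222),.105),"handle",at("top",*T(252,305),.082),at("top",*T(260,380),.082))
print("ringc",at("top",*T(232,233),.04))
print("base near",at("side",*S(200,301),.04))
```

```text
tab (array([ 0.6185, -0.0116,  0.2257]), 0.0019)
rim [ 0.527  -0.0268  0.105 ] [ 0.5353 -0.0214  0.105 ] handle [ 0.4651 -0.0365  0.082 ] [ 0.4011 -0.0416  0.082 ]
ringc [ 0.5352 -0.0222  0.04  ]
base near [0.5163 0.0274 0.04  ]
```

>>> carry_out(commands=[[[0, 0.9, 0], -0.5, 1], [[0, 0.9, 0], -0.5, 1], [[0, 0.65, -0.1], 0, 1], [[0, 0, -0.1], 0, 1], [[0, 0, 0], 0, 1]])

```text
clock: 13.52
eef_pos: [0.6772, -0.0144, 0.208]
tcp_rot: [-180.0, 0.1, 10.4]
wrist_force: [0.7, -0.5, -1.1]
grip_width: -0.005
finger_force: 0.0
```

>>> carry_out(commands=[[[-0.3, 0, 0], 0, 1], [[-0.2, 0, 0], 0, 1], [[-0.2, 0, 0], 0, 1], [[-0.15, 0, 0], 0, 1], [[-0.15, 0, 0], 0, 1]])

```text
clock: 14.15
eef_pos: [0.6174, -0.015, 0.2097]
tcp_rot: [180.0, -0.0, 10.3]
wrist_force: [1.6, -0.6, 0.5]
grip_width: 0.005
finger_force: 0.5
```

>>> carry_out(commands=[[[-0.18, -0.03, 0], 0, 1], [[-0.22, -0.03, -0.04], 0, 1], [[-0.21, -0.03, -0.05], 0, 1], [[-0.2, -0.03, -0.08], 0, 1], [[-0.2, -0.03, -0.09], 0, 1]])

```text
clock: 14.78
eef_pos: [0.5563, -0.0231, 0.1939]
tcp_rot: [180.0, -0.0, 10.4]
wrist_force: [1.2, 1.0, -0.3]
grip_width: -0.004
finger_force: 0.4
```

>>> carry_out(commands=[[[-0.18, -0.03, -0.12], 0, 1], [[-0.17, -0.03, -0.13], 0, 1], [[-0.14, -0.02, -0.17], 0, 1], [[-0.13, -0.02, -0.18], 0, 1], [[0, 0, 0], 0, 1]])

```text
clock: 15.4
eef_pos: [0.5187, -0.0291, 0.1567]
tcp_rot: [-180.0, 0.1, 10.4]
wrist_force: [0.2, -0.4, -0.4]
grip_width: -0.001
finger_force: 0.0
```

Run:
```python
from h import *
a=shot("top","pics/t4.png")[:,:,::-1];b=shot("side","pics/s4.png")[:,:,::-1]
A=cv2.resize(a[130:280,210:360],(400,400),interpolation=cv2.INTER_CUBIC);B=cv2.resize(b[120:270,210:360],(400,400),interpolation=cv2.INTER_CUBIC)
cv2.imwrite("pics/c6.png",np.hstack([A,B]))
```

```text
(no output)
```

View pics/c6.png

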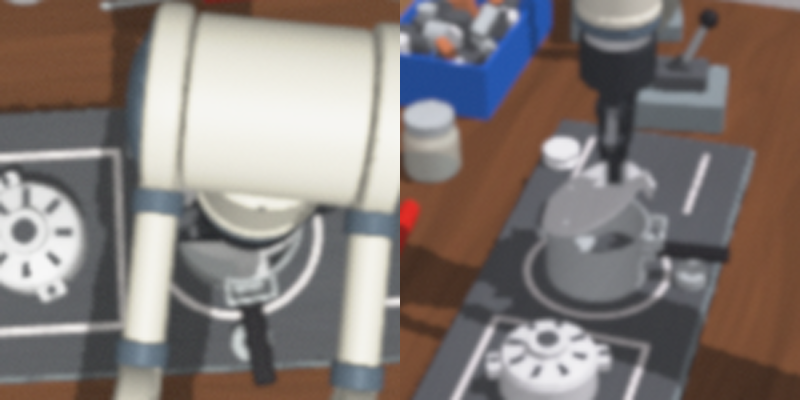

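The lid is at about 30° with the pot unmoved, so I'll continue down.

>>> carry_out(commands=[[[-0.1, -0.02, -0.17], 0, 1], [[-0.08, -0.02, -0.18], 0, 1], [[-0.05, 0, -0.2], 0, 1], [[-0.02, 0, -0.2], 0, 1], [[0, 0, 0], 0, 1]])

```text
clock: 16.12
eef_pos: [0.5038, -0.0313, 0.1111]
tcp_rot: [-179.9, 0.2, 10.4]
wrist_force: [-0.4, 0.2, -0.6]
grip_width: 0.002
finger_force: 0.0
```

>>> carry_out(commands=[[[0, 0, -0.05], 0, 1], [[0, 0, -0.05], 0, 1], [[0, 0, -0.04], 0, 1], [[0, 0, 0], 0, 1]])

```text
clock: 16.62
eef_pos: [0.5052, -0.0315, 0.1092]
tcp_rot: [179.9, -0.2, 10.4]
wrist_force: [-10.0, 0.9, 19.6]
grip_width: 0.002
finger_force: 9.8
```

>>> carry_out(commands=[[[0, 0, -0.05], 0, 1], [[0, 0, 0], 0, 1]])

```text
clock: 16.88
eef_pos: [0.5053, -0.0315, 0.109]
tcp_rot: [179.9, -0.3, 10.4]
wrist_force: [-16.1, 1.1, 31.1]
grip_width: 0.004
finger_force: 16.0
```

>>> carry_out(commands=[[[0, 0, 0.3], 0, 1], [[0, 0, 0.9], 0, 1], [[0, 0, 0.9], 0, 1], [[-0.3, -0.8, 0], 0, 1], [[-0.4, -0.8, 0], 0, 1]])

```text
clock: 17.5
eef_pos: [0.463, -0.1282, 0.2285]
tcp_rot: [179.9, -0.1, 10.5]
wrist_force: [0.4, -1.4, -0.7]
grip_width: -0.001
finger_force: 0.0
```

>>> carry_out(commands=[[[-0.2, -0.9, 0], 0, 1], [[0, -0.9, 0], 0, 1], [[0, -0.9, 0], 0, 1], [[0, -0.9, 0], 0, 1], [[0, 0, 0], 0, 1]])

```text
clock: 18.12
eef_pos: [0.4499, -0.3466, 0.226]
tcp_rot: [-179.9, 0.1, 10.1]
wrist_force: [-0.2, 1.7, 0.4]
grip_width: -0.0
finger_force: 0.0
```

Run:
```python
from h import *
a=shot("top","pics/t5.png")[:,:,::-1];b=shot("side","pics/s5.png")[:,:,::-1]
A=cv2.resize(a[150:280,210:340],(400,400),interpolation=cv2.INTER_CUBIC);B=cv2.resize(b[110:250,230:370],(400,400),interpolation=cv2.INTER_CUBIC)
cv2.imwrite("pics/c7.png",np.hstack([A,B]))
```

```text
(no output)
```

View pics/c7.png

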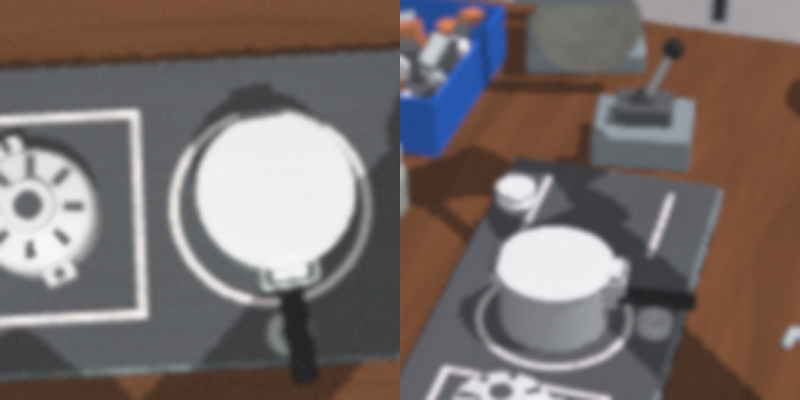

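The lid lies level with its tab in the catch, and the pot is inside the ring. Lid centre is at top-crop (275,191), ring centre about (271,206).

Run:
```python
from h import *
T=lambda u,v:(210+u*.325,150+v*.325)
print("lid",at("top",*T(275.5,191),.1095),"ring",at("top",*T(271.5,206),.04))
print("ball",tri(483.5,216.4,230+273*.35,110+47*.35))
```

```text
lid [ 0.5358 -0.0257  0.1095] ring [ 0.5362 -0.0252  0.04  ]
ball (array([ 0.5136, -0.4237,  0.141 ]), 0.0006)
```

>>> carry_out(commands=[[[0, -0.71, 0], 0, 1], [[0, -0.71, 0], 0, 1], [[0, 0, -0.9], 0, 1], [[0, 0, -0.9], 0, 1], [[0, 0, 0], 0, 1]])

```text
clock: 18.85
eef_pos: [0.4492, -0.4251, 0.1139]
tcp_rot: [-179.5, 0.3, 10.5]
wrist_force: [-0.8, -1.0, 0.4]
grip_width: 0.003
finger_force: 0.0
```

>>> carry_out(commands=[[[0.3, 0.05, 0], 0, 1], [[0.3, 0.05, 0], 0, 1], [[0.3, 0.05, 0], 0, 1], [[0.3, 0.05, 0], 0, 1], [[0.2, 0.03, 0], 0, 1]])

```text
clock: 19.48
eef_pos: [0.5367, -0.4144, 0.1203]
tcp_rot: [180.0, -0.0, 10.4]
wrist_force: [-2.2, 1.0, 0.4]
grip_width: 0.0
finger_force: 0.4
```

>>> carry_out(commands=[[[0.15, 0.02, 0], 0, 1], [[0.15, 0.02, 0], 0, 1], [[0.1, 0.01, 0], 0, 1], [[0.05, 0, 0], 0, 1]])

```text
clock: 19.98
eef_pos: [0.5577, -0.4121, 0.1189]
tcp_rot: [-179.8, 0.5, 10.2]
wrist_force: [-22.5, 2.9, 6.3]
grip_width: -0.003
finger_force: 10.0
```

>>> carry_out(commands=[[[0.05, 0, 0], 0, 1], [[0, 0, 0], 0, 1]])

```text
clock: 20.23
eef_pos: [0.5578, -0.4122, 0.119]
tcp_rot: [-179.7, 0.8, 10.1]
wrist_force: [-27.2, 5.1, 7.1]
grip_width: -0.0
finger_force: 12.4
```

>>> carry_out(commands=[[[-0.3, 0, 0], 0, 1], [[-0.8, 0, 0], 0, 1], [[-0.8, 0, 0.5], 0, 1], [[0, 0, 0.8], 0, 1], [[0, 0, 0], 0, 1]])

```text
clock: 20.85
eef_pos: [0.4515, -0.4133, 0.2037]
tcp_rot: [179.5, -0.3, 10.3]
wrist_force: [0.4, -0.7, -0.5]
grip_width: -0.001
finger_force: 0.0
```

Run:
```python
from h import *
a=shot("top","pics/t6.png")[:,:,::-1];b=shot("side","pics/s6.png")[:,:,::-1]
A=cv2.resize(a[140:290,170:520],(800,343),interpolation=cv2.INTER_CUBIC)
B=cv2.resize(b[110:220,230:587],(800,257),interpolation=cv2.INTER_CUBIC) if 0 else cv2.resize(b[110:280,170:400],(348,257),interpolation=cv2.INTER_CUBIC)
c=cv2.resize(b[110:170,270:365],(407,257),interpolation=cv2.INTER_CUBIC)
B=np.hstack([B,c,np.zeros((257,800-348-407,3),np.uint8)])
cv2.imwrite("pics/c8.png",np.vstack([A,B]))
```

```text
(no output)
```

View pics/c8.png

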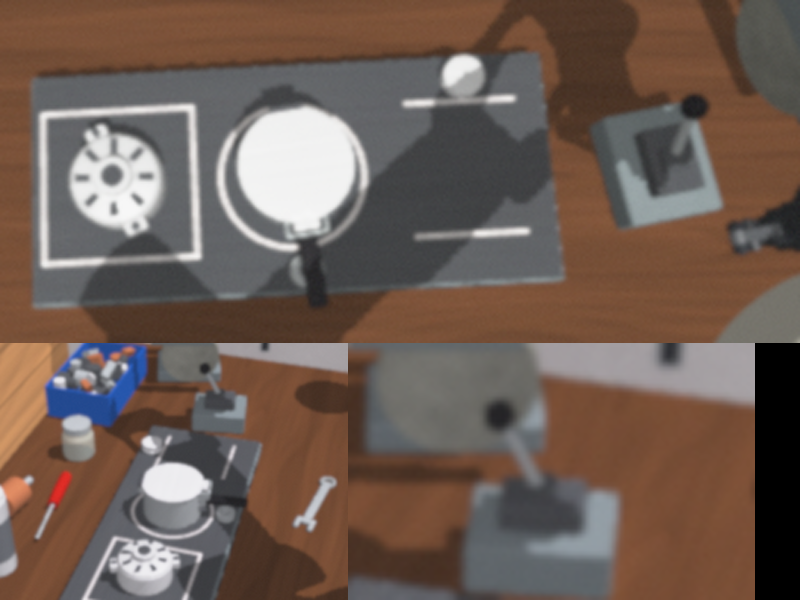

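The lever leans away with its ball at (694,107), and the push met a firm stop. The housing is in the square, the pot is in the ring with its lid shut, and the bearing and pulley are unmoved.

```bash
python3 -c "
from h import *
print(r.close_job())"
```

```text
the job is handed in; nothing more can be done
None
```

The job is handed in after about 21 s of the 72 s: housing in the square, pot in the ring with its lid latched, heater lever at its far stop, bearing and pulley left where they lay.

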